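Fit the notched blade insert into the mandoline

ROBOT

A 6-joint arm with a two-finger parallel gripper is mounted at the origin on the work surface. World frame = base frame: x ahead of the robot, y to its left, z up, the work surface at z = 0. Lengths are in mm, angles in rad, forces in N, time in s.
With the tool pointing down it reaches from about 250 to 775 mm from the base axis. Payload 4 kg.
Tool frame: the origin (TCP) lies on the mounting face of the last link; the fingertips stand 173 mm ahead of it and the grasp point (between the pads) lies 155 mm ahead of it (tcp_to_grasp is the distance from the TCP to the grasp point, in mm); z points along the fingers, y is the line along which they close (so a half turn about z gives the same grasp; the last joint's range is limited). The gripper opens to 85 mm and grips with 20 to 120 N. Pads are 22 mm wide; open, the fingers measure 114 mm over their backs; the gripper's body (76 mm by 85 mm) begins 54 mm behind the grasp point. The pads swing forward as they close: fully open they stand 13 mm farther back than shut.
Start: joints at [-1.403, 0.087, 1.371, -0, 1.684, -0.103], TCP at [147.12, -529.958, 404.741] pointing down, gripper open.
Joint ranges: [-3.1, 3.1], [-0.76, 2.03], [0.27, 2.55], [-1.08, 4.22], [0.17, 2.65], [-2.57, 2.57]. Speed limits (rad/s): [2.79, 2.79, 3.14, 3.14, 3.14, 3.14].

INTERFACE

Orientations are given as a 3x3 rotation matrix whose columns are the frame's x, y, z axes.
In Python, from rig import get_obs, capture, job_done, tcp_to_grasp gives the robot as it stands.
- The arm moves only by the shell command python3 -m pendant 'ROWS' [OPENING] [FORCE]. ROWS is JSON, a list of rows, each an object of numbers: "tx", "ty", "tz": the shift along the tool's x, y, z in units of 25 mm (1.0 is 25 mm); "ax", "ay", "az": the turn, a rotation vector about the tool's x, y, z in rad. In form: [{"tx": .., "ty": .., "tz": .., "ax": .., "ay": .., "az": ..}, ...]. A call has 1 to 12 rows; each row is the pose to reach, as a shift and turn from the pose commanded when the call began, along the tool's axes at that moment; what a row does not reach only later rows make up. A row lasts 1/12 s, in which the tool goes at most 41.7 mm and 7.16 degrees, less where a joint would pass 70% of its speed; a pose out of reach is approached as far as the arm can. A call with a gripper value outside its range is refused whole. OPENING is the opening, from -1 (shut) to 1 (fully open), set as the call begins (- or left out, the last holds). The fingers move at their own pace and stop on an object; FORCE is the grip in N (left out, the last holds). Time passes only in rows, so rows that repeat a pose let the fingers close. It gives the time, the measured TCP pose, the force, the opening and the grip force at its end, in the units of the state.
- get_obs(): the state, without advancing time (a new reading comes with each control period).
- capture(name): name is "scene" or "top" or "wrist"; returns a dict with "image" (400x640x3 uint8, red, green, blue), "z_map" (400x640 float32, mm along the optical axis (not along the pixel's ray), 0 where there is no reading), "mtx" (3x3 intrinsics, pixels), "R" (3x3) and "t" (3): a world point X has camera coordinates R X + t; the wrist camera has in their place "T_tool_cam" (4x4, takes a point from camera to tool coordinates, whose origin is the TCP and whose axes are the flange's). Camera axes: x right, y down, z forward; pixel columns grow to the right and rows downward; lengths in mm; the calibration is good to about 2 mm. A picture is of the moment at which its call begins: read the wrist's pose just before it.
- job_done(): hands the job in; it is judged then, once.
The state is a dict: "clock": time; "joint_positions": joint angles; "qd": joint speeds; "effort": joint torques, N m; "tcp_pos": TCP position; "orientation": TCP orientation; "force": force on the tool from outside, world axes, zero at the start; "ft_torque": the same for the moment, N m; "gripper_width": finger opening in mm; "finger_force": force on a finger pad.
Only numpy, scipy, OpenCV 4.12 (cv2) and the standard library are available. Lean on these libraries where they do the work, as an engineer would, in place of code of your own. Each camera call takes 0.05 s, during which the arm holds its last target. There are 200 camera calls.

TASK

Fit the slicing blade into the mandoline: of the two steel inserts on the counter, take the one with a square notch cut into one end and lay it flat in the recess of the slicer bed, with the notch over the upright locating pin. Lower it until the plate is down around the pin before you let go, do not drop it in, and leave the other insert where it lies.

Things in the scene. Friction and masses are not known exactly. Their poses are not given: they have to be found in the camera images.
- blade_center (a point): Notched insert, loose, flat on the counter: steel plate 110 (x) x 60 (y) x 4 mm, about 0.12 kg. On its middle a black grip to pinch across y, 44 (x) x 16 mm (y), its top 36 mm above the plate's underside. A square notch 26 mm wide, 30 mm long (x), open at the end, cuts through the +x end. Point: centre of the grip's axis, 18 mm above the underside; x to the notched end, z up.
- blade_notch (a point): Middle of that notch, at half the plate's thickness (2 mm above its underside): 40 mm from the insert's centre along +x and 16 mm below it. Same axes as the insert.
- bed_pin (a point): Top of the steel pin (8 mm thick, 14 mm tall) in the mandoline bed, a fixed grey board 158 (x) x 250 (y) x 20 mm, ribs 1 mm proud, black loop handle at its -y end. Recess 130 (x) x 80 (y) x 10 mm deep, its floor 10 mm above the counter, its middle 40 mm along -x from the pin. x along the recess to the pin's end, z up. Home: insert's x along this x, its centre 40 mm along -x from the pin.
- decoy_center (a point): The other insert, to be left alone: same plate (110 x 60 x 4 mm) and black grip, but both ends whole, no notch, with small dark dots and a row of little teeth along one long edge. Point: its centre, 18 mm above its underside; x along the plate, z up. Which of the two inserts lies nearer the bed varies.
Things that resemble listed ones, but are neither listed nor needed, are in the scene too. Leave any blue look-alike of the part that bears blade_center alone.

How it is judged (in metres and radians):
On the way:
1. the notched insert, still held, is lowered over the pin until its plate is below the pin's top (horizontal distance between blade_notch and bed_pin below 0.015 m and z of blade_notch in the frame of bed_pin below -0.001 m and contact force between the fingers and blade above 0.5 N), for 0.1 s.
At the end, for the whole second after the job is handed in: The notched insert lies at rest flat on the floor of the recess (plate within 3 mm of fully down, within 3 degrees of level), the middle of its notch within 15 mm of the pin and its length within 15 degrees of the recess's; the other insert is within 30 mm of where it started (horizontal distance between blade_notch and bed_pin below 0.015 m and z of blade_notch in the frame of bed_pin below -0.009 m and angle between blade_center's own z axis and vertical below 0.06 rad and angle between the x axis of blade_center and the x axis of bed_pin, either way round below 0.26 rad and linear speed of blade below 0.02 m/s and distance of decoy_center from where it was at the start of the episode below 0.03 m); the robot touches nothing.
It fails at once if the other insert is moved by more than 30 mm (distance of decoy_center from where it was at the start of the episode above 0.03 m).
It also fails if it takes over 38 s, if anything falls off the work surface, if the arm or the gripper's body presses on something with over 40 N, if the wrist force passes 120 N, or if a joint passes its speed limit or range.

## Working session

There is one attempt and no reset: what is moved stays moved. The work goes in short steps, Python scripts to look and compute and a shell command to move; the robot and the scene stay as the last step left them, time stands still between calls to the robot, and variables do not carry over. Pictures are saved under pics/ and viewed, at most 10 in all, crops included, and the job is handed in when it is done.

```bash
ls; mkdir -p pics
python3 - <<'E'
from rig import *
import cv2,numpy as np
o=get_obs();print(o['clock'],o['tcp_pos'],o['orientation'],o['gripper_width'],tcp_to_grasp)
for n in('top','scene'):
    c=capture(n);cv2.imwrite(f'pics/{n}.png',c['image'][:,:,::-1]);np.savez(f'{n}.npz',**c)
    print(n,c['mtx'],c['R'],c['t'])
E
```

```text
pics
0.0 [ 147.10436458 -529.84027975  403.50328925] [[ 9.63557527e-01  2.67500890e-01 -4.07374753e-04]
 [ 2.67501113e-01 -9.63554876e-01  2.27055722e-03]
 [ 2.14848148e-04 -2.29678570e-03 -9.99997339e-01]] 85.54804669266844 154.70000000000002
top [[368.80947135   0.         322.17849316]
 [  0.         368.80947135 195.46327731]
 [  0.           0.           1.        ]] [[ 0.00547731 -0.99985629  0.01604354]
 [-0.99203919 -0.00745159 -0.12570889]
 [ 0.12581038 -0.01522728 -0.99193744]] [ 62.94820587 490.25952991 855.27695627]
scene [[458.05919344   0.         324.23286329]
 [  0.         458.05919344 191.01497418]
 [  0.           0.           1.        ]] [[-0.14409401  0.98955268  0.00473373]
 [ 0.73239904  0.10986294 -0.67195371]
 [-0.66545366 -0.09335753 -0.74057802]] [  -8.6612767  -334.56440821 1345.2447162 ]
```

View pics/top.png

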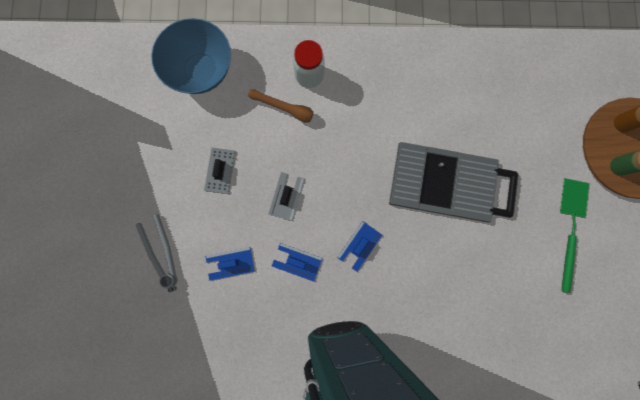

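The top view shows these candidates:
- (220,171): grey plate with dots, so the decoy.
- (288,196): grey plate that looks notched at its upper end, so the target.
- (230,264), (297,262) and (362,246): blue look-alikes, to be left alone.

The bed recess is at (438,180), with the pin near (441,164). I'll confirm this in an enlarged crop.

```bash
cat > h.py <<'E'
import numpy as np,cv2
def ray(c,uv,z):
    d=c['R'].T@np.linalg.inv(c['mtx'])@np.array([uv[0],uv[1],1.]);o=-c['R'].T@c['t']
    return o+d*(z-o[2])/d[2]
E
python3 - <<'E'
import numpy as np,cv2
from h import *
c=np.load('top.npz');im=c['image'][:,:,::-1]
a=cv2.resize(im[140:240,190:350],None,fx=5,fy=5,interpolation=cv2.INTER_CUBIC)[:,:]
b=cv2.resize(im[135:225,385:525],None,fx=5,fy=5,interpolation=cv2.INTER_CUBIC)
s=np.zeros((600,800,3),np.uint8)
s[:300,:480]=cv2.resize(a,(480,300));s[300:,:466]=cv2.resize(b,(466,300));
sc=np.load('scene.npz')['image'][:,:,::-1]
cv2.imwrite('pics/crop.png',s)
# grip mask (black) near target
hsv=cv2.cvtColor(im,cv2.COLOR_BGR2HSV)
for n,(y0,y1,x0,x1),zt in(('grip',(165,230,262,312),36),('decoygrip',(140,200,200,240),36),('recess',(140,225,415,465),10)):
    m=(hsv[y0:y1,x0:x1,2]<60).astype(np.uint8)
    cs,_=cv2.findContours(m,0,2);k=max(cs,key=cv2.contourArea)+np.array([x0,y0])
    r=cv2.minAreaRect(k);print(n,r)
    print([ray(c,p,zt).round() for p in cv2.boxPoints(r)],ray(c,r[0],zt).round())
for n,(u,v),z in(('pin',(441,164),24),):print(n,ray(c,(u,v),z))
E
```

```text
grip ((285.9648742675781, 195.48919677734375), (8.896098136901855, 18.747974395751953), 17.10272979736328)
[array([470., 169.,  36.]), array([513., 157.,  36.]), array([507., 136.,  36.]), array([464., 149.,  36.])] [488. 153.  36.]
decoygrip ((218.5540771484375, 169.17568969726562), (11.014732360839844, 19.563480377197266), 9.462322235107422)
[array([529., 331.,  36.]), array([577., 325.,  36.]), array([572., 299.,  36.]), array([525., 305.,  36.])] [551. 315.  36.]
recess ((438.321533203125, 180.02325439453125), (31.893199920654297, 52.16639709472656), 8.530765533447266)
[array([ 474., -172.,   10.]), array([ 605., -195.,   10.]), array([ 593., -274.,   10.]), array([ 463., -249.,   10.])] [ 533. -222.   10.]
pin [ 570.82135769 -225.69670216   24.        ]
```

View pics/crop.png

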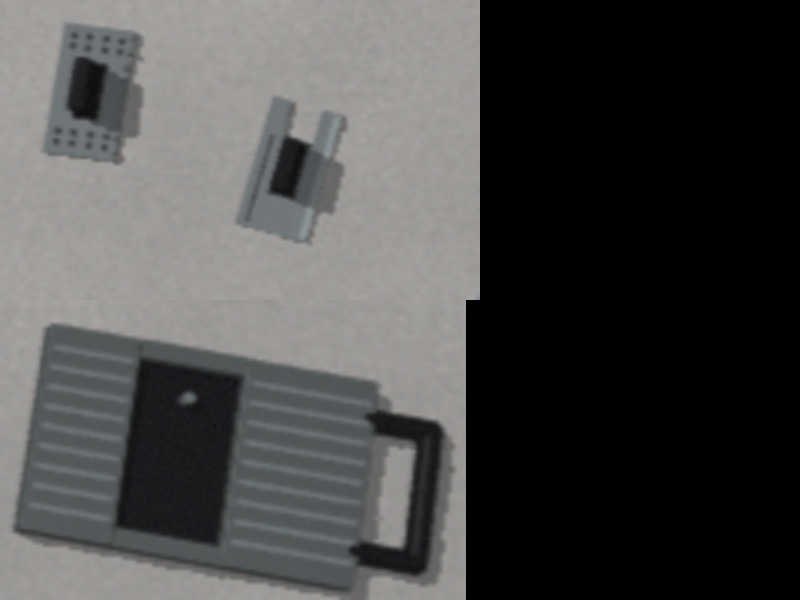

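The crop confirms it: the plate at crop (290,168) has a square notch open at its upper end, and it is the target. The plate at (90,90) has dots and teeth and is the decoy. The pin is at crop (187,398), which is full-image (441,164).

```bash
cat >> h.py <<'E'
from rig import get_obs
def delta(p,yaw_deg):
    """final row from the measured pose to TCP p (mm), tool down with tool x at yaw"""
    from scipy.spatial.transform import Rotation as Ro
    o=get_obs();R=np.array(o['orientation']);a=np.radians(yaw_deg)
    T=np.array([[np.cos(a),np.sin(a),0],[np.sin(a),-np.cos(a),0],[0,0,-1]])
    print('t',(R.T@(np.array(p)-o['tcp_pos'])/25).round(3),'a',Ro.from_matrix(R.T@T).as_rotvec().round(4))
E
python3 - <<'E'
from h import *;from rig import capture
print(capture('wrist')['T_tool_cam'].round(3),capture('wrist')['mtx'])
delta([488,153,360],-15.5)
E
```

```text
[[ 0.    -0.948 -0.319 81.838]
 [ 1.     0.     0.     0.218]
 [-0.    -0.319  0.948 31.395]
 [ 0.     0.     0.     1.   ]] [[357.43079411   0.         319.50845113]
 [  0.         357.43079411 196.60554072]
 [  0.           0.           1.        ]]
t [ 20.445 -22.671   1.793] a [-1.400e-03  2.000e-04  5.413e-01]
```

```bash
python3 -m pendant '[{"tx":1,"ty":-1.1,"tz":0.1},{"tx":2,"ty":-2.2,"tz":0.1,"az":0.05},{"tx":3,"ty":-3.3,"tz":0.2,"az":0.1},{"tx":4,"ty":-4.4,"tz":0.3,"az":0.15},{"tx":5,"ty":-5.5,"tz":0.4,"az":0.2},{"tx":6,"ty":-6.6,"tz":0.5,"az":0.25},{"tx":7,"ty":-7.7,"tz":0.6,"az":0.3},{"tx":8,"ty":-8.8,"tz":0.7,"az":0.35},{"tx":9,"ty":-9.9,"tz":0.8,"az":0.4},{"tx":10,"ty":-11,"tz":0.9,"az":0.45},{"tx":11,"ty":-12.1,"tz":1.0,"az":0.5},{"tx":12,"ty":-13.2,"tz":1.1,"az":0.54}]' 1; python3 -c "
from h import *
delta([488,153,360],-15.5)"
```

```text
t [ 20.445 -22.671   1.793] a [-1.400e-03  2.000e-04  5.413e-01]invalid input at $[0]: expected keys tx, ty, tz, ax, ay, az
```

```bash
python3 -m pendant '[{"tx":1,"ty":-1.1,"tz":0.1,"ax":0,"ay":0,"az":0.05},{"tx":2.5,"ty":-2.8,"tz":0.2,"ax":0,"ay":0,"az":0.1},{"tx":6,"ty":-6.6,"tz":0.5,"ax":0,"ay":0,"az":0.3},{"tx":6,"ty":-6.6,"tz":0.5,"ax":0,"ay":0,"az":0.3},{"tx":6,"ty":-6.6,"tz":0.5,"ax":0,"ay":0,"az":0.3},{"tx":12,"ty":-13.2,"tz":1.1,"ax":0,"ay":0,"az":0.54},{"tx":12,"ty":-13.2,"tz":1.1,"ax":0,"ay":0,"az":0.54},{"tx":12,"ty":-13.2,"tz":1.1,"ax":0,"ay":0,"az":0.54},{"tx":12,"ty":-13.2,"tz":1.1,"ax":0,"ay":0,"az":0.54},{"tx":12,"ty":-13.2,"tz":1.1,"ax":0,"ay":0,"az":0.54},{"tx":12,"ty":-13.2,"tz":1.1,"ax":0,"ay":0,"az":0.54},{"tx":12,"ty":-13.2,"tz":1.1,"ax":0,"ay":0,"az":0.54}]' 1; python3 -c "
from h import *
delta([488,153,360],-15.5)"
```

```text
clock: 1.2
tcp_pos: [349.3, -126.4, 376.7]
orientation: [[0.967, -0.257, 0.001], [-0.257, -0.967, 0.004], [0.0, -0.004, -1.0]]
force: [0.4, -0.7, -0.0]
gripper_width: 85.4
finger_force: 0.0
t [  2.494 -12.225   0.716] a [-0.0038 -0.0001  0.011 ]
```

```bash
python3 -m pendant '[{"tx":0.3,"ty":-1.4,"tz":0.1,"ax":0,"ay":0,"az":0},{"tx":2.4,"ty":-12,"tz":0.7,"ax":0,"ay":0,"az":0},{"tx":2.4,"ty":-12,"tz":0.7,"ax":0,"ay":0,"az":0},{"tx":2.4,"ty":-12,"tz":0.7,"ax":0,"ay":0,"az":0},{"tx":2.4,"ty":-12,"tz":0.7,"ax":0,"ay":0,"az":0},{"tx":2.4,"ty":-12,"tz":0.7,"ax":0,"ay":0,"az":0},{"tx":2.4,"ty":-12,"tz":0.7,"ax":0,"ay":0,"az":0},{"tx":2.4,"ty":-12,"tz":0.7,"ax":0,"ay":0,"az":0},{"tx":2.4,"ty":-12,"tz":0.7,"ax":0,"ay":0,"az":0},{"tx":2.4,"ty":-12,"tz":0.7,"ax":0,"ay":0,"az":0},{"tx":2.4,"ty":-12,"tz":0.7,"ax":0,"ay":0,"az":0},{"tx":2.4,"ty":-12,"tz":0.7,"ax":0,"ay":0,"az":0}]'
cat >> h.py <<'E'
def wrist(name):
    from rig import capture
    o=get_obs();c=capture('wrist');W=np.eye(4);W[:3,:3]=o['orientation'];W[:3,3]=o['tcp_pos']
    M=np.linalg.inv(W@c['T_tool_cam']);c['R']=M[:3,:3];c['t']=M[:3,3]
    np.savez(name+'.npz',**c);cv2.imwrite(f'pics/{name}.png',c['image'][:,:,::-1]);return c
E
python3 -c "
from h import *
wrist('w1');o=get_obs();print(o['clock'],o['tcp_pos'])"
```

```text
clock: 2.2
tcp_pos: [485.3, 140.3, 359.8]
orientation: [[0.964, -0.268, -0.0], [-0.268, -0.964, -0.001], [0.0, 0.001, -1.0]]
force: [-0.3, 0.2, 0.2]
gripper_width: 85.1
finger_force: 0.0
2.25 [485.26203962 140.23275975 359.95014746]
```

View pics/w1.png

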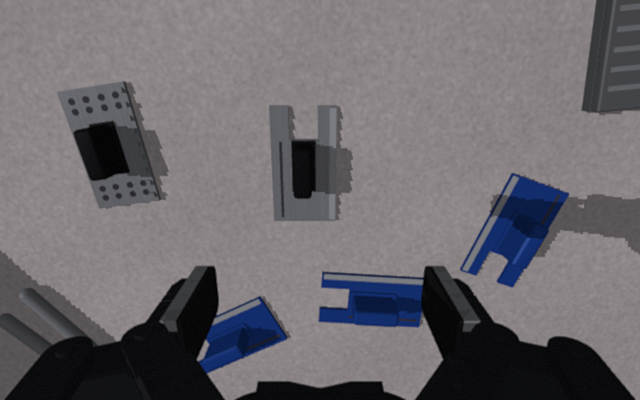

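The target is at px (303,165) with its notch up, along tool +x. It is nearly axis-aligned with the tool. The decoy is at (110,145), and the blue look-alikes are below.

Run:
```python
from h import *
c=dict(np.load('w1.npz'));im=c['image'][:,:,::-1];hsv=cv2.cvtColor(im,cv2.COLOR_BGR2HSV)
x0,y0=255,95
s=hsv[y0:235,x0:360]
m=(s[:,:,2]<50).astype(np.uint8)
cs,_=cv2.findContours(m,0,2);k=max(cs,key=cv2.contourArea)+np.array([x0,y0])
print('grip bbox',cv2.boundingRect(k))
# plate: bluish-grey vs brownish counter
b=im[y0:235,x0:360].astype(int);m=((b[:,:,0]-b[:,:,2])>3).astype(np.uint8)
m=cv2.morphologyEx(m,cv2.MORPH_OPEN,np.ones((3,3)))
cs,_=cv2.findContours(m,0,2);k=max(cs,key=cv2.contourArea)+np.array([x0,y0]);r=cv2.minAreaRect(k);print(r)
for z,name,pts in((4,'plate',cv2.boxPoints(r)),(4,'eye',[(271,106),(338,106),(338,220),(273,220)])):
    P=np.array([ray(c,p,z) for p in pts]);print(name,P.round(1)[:,:2].tolist(),P.mean(0).round(1))
    e=sorted([(np.linalg.norm(P[i]-P[i-1]),np.degrees(np.arctan2(*(P[i]-P[i-1])[1::-1]))) for i in range(4)]);print(np.round(e,1).tolist())
# grip top: depth-based
d=c['z_map'];v,u=np.mgrid[0:400,0:640]
X=np.stack([(u+0-c['mtx'][0,2])*d/c['mtx'][0,0],(v-c['mtx'][1,2])*d/c['mtx'][1,1],d],-1)
W=(X-c['t'])@c['R']
g=np.zeros_like(d,bool);g[95:235,255:360]=1;g&=(W[...,2]>28)&(W[...,2]<45)
print('grip top',g.sum(),W[g].mean(0),np.array(cv2.minAreaRect(W[g][:,:2].astype(np.float32)),dtype=object))
```

```text
grip bbox (292, 141, 24, 58)
((303.0, 163.0), (114.0, 66.0), 90.0)
plate [[551.9, 166.5], [536.3, 110.4], [431.3, 137.9], [448.6, 200.1]] [492.  153.7   4. ]
[[58.2, -105.5], [64.6, 74.5], [108.5, 165.3], [108.6, -18.0]]
eye [[551.6, 165.6], [535.8, 108.7], [430.8, 136.0], [447.8, 197.3]] [491.5 151.9   4. ]
[[59.1, -105.5], [63.6, 74.5], [108.5, -17.0], [108.5, 165.4]]
grip top 941 [493.30197337 152.78893244  34.88434046] [(492.2587890625, 153.48065185546875)
 (15.951996803283691, 44.14701461791992) 74.23448181152344]
```

```bash
python3 -c "
from h import *
delta([492.5,153.2,184],-15.8)"
```

```text
t [ 0.137 -0.579  7.038] a [ 0.0003 -0.0005  0.0046]
```

```bash
python3 -m pendant '[{"tx":0.14,"ty":-0.58,"tz":0.8,"ax":0,"ay":0,"az":0.005},{"tx":0.14,"ty":-0.58,"tz":2,"ax":0,"ay":0,"az":0.005},{"tx":0.14,"ty":-0.58,"tz":3.4,"ax":0,"ay":0,"az":0.005},{"tx":0.14,"ty":-0.58,"tz":4.6,"ax":0,"ay":0,"az":0.005},{"tx":0.14,"ty":-0.58,"tz":5.2,"ax":0,"ay":0,"az":0.005},{"tx":0.14,"ty":-0.58,"tz":5.2,"ax":0,"ay":0,"az":0.005},{"tx":0.14,"ty":-0.58,"tz":5.2,"ax":0,"ay":0,"az":0.005}]'; python3 -c "
from h import *
delta([492.5,153.2,184],-15.8)"
```

```text
clock: 2.83
tcp_pos: [492.5, 153.6, 229.4]
orientation: [[0.962, -0.272, -0.001], [-0.272, -0.962, -0.001], [-0.001, 0.001, -1.0]]
force: [0.0, 0.5, 0.5]
gripper_width: 85.2
finger_force: 0.0
t [0.007 0.012 1.817] a [0.0009 0.0012 0.0001]
```

```bash
python3 -m pendant '[{"tx":0,"ty":0,"tz":0.8,"ax":0,"ay":0,"az":0},{"tx":0,"ty":0,"tz":1.4,"ax":0,"ay":0,"az":0},{"tx":0,"ty":0,"tz":1.8,"ax":0,"ay":0,"az":0},{"tx":0,"ty":0,"tz":1.8,"ax":0,"ay":0,"az":0},{"tx":0,"ty":0,"tz":1.8,"ax":0,"ay":0,"az":0}]'; python3 -m pendant '[{"tx":0,"ty":0,"tz":0,"ax":0,"ay":0,"az":0},{"tx":0,"ty":0,"tz":0,"ax":0,"ay":0,"az":0},{"tx":0,"ty":0,"tz":0,"ax":0,"ay":0,"az":0},{"tx":0,"ty":0,"tz":0,"ax":0,"ay":0,"az":0},{"tx":0,"ty":0,"tz":0,"ax":0,"ay":0,"az":0},{"tx":0,"ty":0,"tz":0,"ax":0,"ay":0,"az":0},{"tx":0,"ty":0,"tz":0,"ax":0,"ay":0,"az":0},{"tx":0,"ty":0,"tz":0,"ax":0,"ay":0,"az":0},{"tx":0,"ty":0,"tz":0,"ax":0,"ay":0,"az":0}]' -1 50
```

```text
clock: 3.25
tcp_pos: [493.2, 154.4, 185.8]
orientation: [[0.963, -0.271, 0.002], [-0.271, -0.963, 0.0], [0.001, -0.001, -1.0]]
force: [0.1, 0.1, 0.5]
gripper_width: 85.7
finger_force: 0.0
clock: 4.0
tcp_pos: [493.0, 154.6, 185.1]
orientation: [[0.963, -0.271, 0.001], [-0.271, -0.963, 0.0], [0.001, -0.0, -1.0]]
force: [0.4, 0.4, 2.9]
gripper_width: 15.4
finger_force: 50.8
```

Gripped: width 15.4 mm, force 51 N. Next I lift, then move to a hover short of the bed to look.

```bash
python3 -m pendant '[{"tx":0,"ty":0,"tz":-0.6,"ax":0,"ay":0,"az":0},{"tx":0,"ty":0,"tz":-1.6,"ax":0,"ay":0,"az":0},{"tx":0,"ty":0,"tz":-2.8,"ax":0,"ay":0,"az":0},{"tx":0,"ty":0,"tz":-4.0,"ax":0,"ay":0,"az":0},{"tx":0,"ty":0,"tz":-4.5,"ax":0,"ay":0,"az":0},{"tx":0,"ty":0,"tz":-4.5,"ax":0,"ay":0,"az":0}]'; python3 -c "
from h import *
delta([490,-213,300],-10)"
```

```text
clock: 4.5
tcp_pos: [493.7, 154.7, 301.0]
orientation: [[0.963, -0.271, 0.007], [-0.271, -0.963, 0.001], [0.007, -0.003, -1.0]]
force: [1.0, 0.4, -1.0]
gripper_width: 14.9
finger_force: 50.3
t [ 3.84  14.201  0.021] a [-0.003  -0.0069 -0.0996]
```

```bash
python3 -m pendant '[{"tx":0.2,"ty":0.6,"tz":0,"ax":0,"ay":0,"az":0},{"tx":0.6,"ty":1.8,"tz":0,"ax":0,"ay":0,"az":-0.01},{"tx":1.0,"ty":3.3,"tz":0,"ax":0,"ay":0,"az":-0.02},{"tx":1.4,"ty":4.8,"tz":0,"ax":0,"ay":0,"az":-0.04},{"tx":1.8,"ty":6.3,"tz":0,"ax":0,"ay":0,"az":-0.05},{"tx":2.2,"ty":7.8,"tz":0,"ax":0,"ay":0,"az":-0.06},{"tx":2.6,"ty":9.3,"tz":0,"ax":0,"ay":0,"az":-0.07},{"tx":3.0,"ty":10.8,"tz":0,"ax":0,"ay":0,"az":-0.08},{"tx":3.4,"ty":12.3,"tz":0,"ax":0,"ay":0,"az":-0.09},{"tx":3.7,"ty":13.5,"tz":0,"ax":0,"ay":0,"az":-0.1},{"tx":3.84,"ty":14.2,"tz":0,"ax":0,"ay":0,"az":-0.1},{"tx":3.84,"ty":14.2,"tz":0,"ax":0,"ay":0,"az":-0.1}]'; python3 -m pendant '[{"tx":0,"ty":0,"tz":0,"ax":0,"ay":0,"az":0},{"tx":0,"ty":0,"tz":0,"ax":0,"ay":0,"az":0},{"tx":0,"ty":0,"tz":0,"ax":0,"ay":0,"az":0}]'; python3 -c "
from h import *
wrist('w2')"
```

```text
clock: 5.5
tcp_pos: [488.0, -216.6, 294.4]
orientation: [[0.984, -0.178, -0.004], [-0.178, -0.984, 0.0], [-0.004, 0.001, -1.0]]
force: [0.2, 0.5, -2.1]
gripper_width: 14.9
finger_force: 50.2
clock: 5.75
tcp_pos: [489.0, -212.0, 296.2]
orientation: [[0.985, -0.172, -0.002], [-0.172, -0.985, 0.001], [-0.002, -0.001, -1.0]]
force: [0.9, -0.3, -1.6]
gripper_width: 15.0
finger_force: 50.2
```

View pics/w2.png

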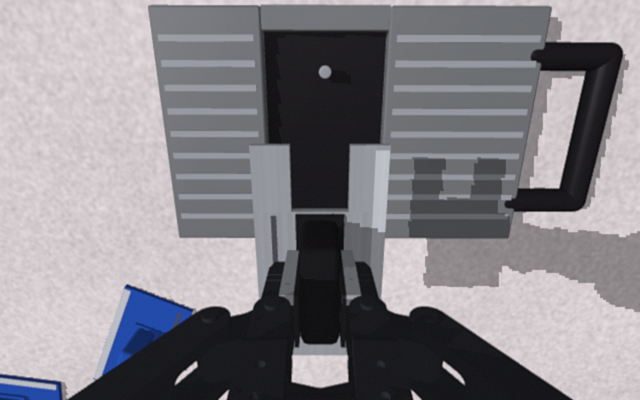

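The pin top is at px (325,72). The held blade's notch has its inner corners at about (291,145), (350,145), (293,210) and (346,210). I'll measure both.

Run:
```python
from h import *
c=dict(np.load('w2.npz'));im=c['image'];hsv=cv2.cvtColor(im,cv2.COLOR_RGB2HSV)
m=(hsv[55:92,308:345,2]>110).astype(np.uint8);n,l,s,ce=cv2.connectedComponentsWithStats(m);print(s[1:],ce[1:]+[308,55])
i=1+np.argmax(s[1:,4]);pin=ray(c,ce[i]+[308,55],24);print('pin',pin)
t=np.load('top.npz');print('pin from top',ray(t,(441.2,164.4),24))
o=get_obs();zt=o['tcp_pos'][2]-185+4
# notch: bright plate in rows
g=hsv[:,:,2];
for r in (150,165,180,195):
    row=g[r,240:400];print(r,(np.flatnonzero(np.abs(np.diff(row.astype(int)))>25)+240).tolist())
N=[ray(c,p,zt) for p in((290.5,145),(349.5,145),(293,210),(346,210))]
print(np.round(N,1)[:,:2].tolist(),'notch',np.mean(N,0).round(1),'width',np.linalg.norm(N[0]-N[1]))
d=np.mean(N[:2],0)-np.mean(N[2:],0);print('len,yaw',np.linalg.norm(d),np.degrees(np.arctan2(d[1],d[0])))
E1=[ray(c,p,20) for p in((262.5,31),(387,31))];print('recess end',np.round(E1,1).tolist(),np.degrees(np.arctan2(*(E1[0]-E1[1])[1::-1]))-90)
print(o['tcp_pos'],np.mean(N,0)[:2]-o['tcp_pos'][:2])
```

```text
[[ 11  11  12  12 116]] [[324.5  71.5]]
pin [ 571.48038895 -229.71747529   24.        ]
pin from top [ 569.82344308 -226.15567519   24.        ]
150 [288, 289, 348, 349, 389, 390]
165 [289, 290, 347, 348, 349, 388, 389]
180 [289, 290, 347, 348, 387, 388]
195 [289, 290, 291, 347, 348]
[[544.5, -209.5], [540.3, -233.9], [515.7, -204.8], [511.6, -228.1]] notch [ 528.  -219.1  115.5] width 24.769117570272062
len,yaw 29.18232964858877 -10.306246659030844
recess end [[601.7, -195.6, 20.0], [588.3, -272.2, 20.0]] -9.897662698574607
[ 489.09349794 -211.96207927  296.54318203] [38.92961039 -7.11661734]
```

```bash
python3 -c "
from h import *
delta([532.1,-222.2,235],-10)"
```

```text
t [1.768 0.11  2.46 ] a [-0.0006  0.0011  0.002 ]
```

```bash
python3 -m pendant '[{"tx":0.6,"ty":0.05,"tz":0.3,"ax":0,"ay":0,"az":0},{"tx":1.2,"ty":0.1,"tz":0.9,"ax":0,"ay":0,"az":0},{"tx":1.77,"ty":0.11,"tz":1.6,"ax":0,"ay":0,"az":0},{"tx":1.77,"ty":0.11,"tz":2.2,"ax":0,"ay":0,"az":0},{"tx":1.77,"ty":0.11,"tz":2.45,"ax":0,"ay":0,"az":0},{"tx":1.77,"ty":0.11,"tz":2.45,"ax":0,"ay":0,"az":0},{"tx":1.77,"ty":0.11,"tz":2.45,"ax":0,"ay":0,"az":0},{"tx":1.77,"ty":0.11,"tz":2.45,"ax":0,"ay":0,"az":0},{"tx":1.77,"ty":0.11,"tz":2.45,"ax":0,"ay":0,"az":0}]'; python3 -c "
from h import *
wrist('w3')
delta([532.1,-222.2,196],-10)"
```

```text
clock: 6.55
tcp_pos: [532.4, -223.6, 237.6]
orientation: [[0.985, -0.173, 0.003], [-0.173, -0.985, -0.001], [0.003, 0.001, -1.0]]
force: [-0.1, -0.0, -1.4]
gripper_width: 15.1
finger_force: 50.2
t [-0.025 -0.057  1.66 ] a [ 0.0009 -0.0026  0.0003]
```

View pics/w3.png

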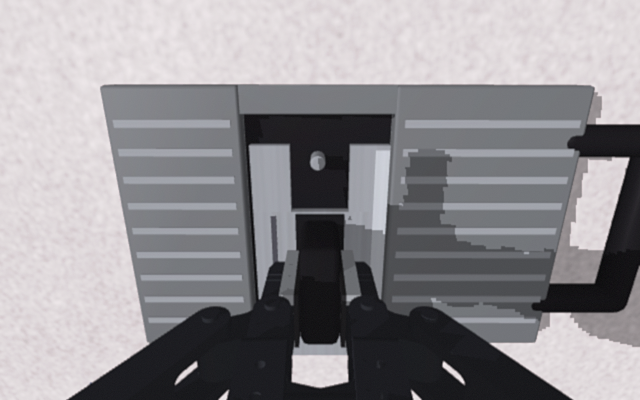

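The pin at (318,160) sits centred in the notch (columns 291–348), and the plate is inside the recess outline (244–391). Lowering now.

```bash
python3 -m pendant '[{"tx":-0.02,"ty":-0.04,"tz":0.3,"ax":0,"ay":0,"az":0},{"tx":-0.02,"ty":-0.04,"tz":0.6,"ax":0,"ay":0,"az":0},{"tx":-0.02,"ty":-0.04,"tz":0.9,"ax":0,"ay":0,"az":0},{"tx":-0.02,"ty":-0.04,"tz":1.2,"ax":0,"ay":0,"az":0},{"tx":-0.02,"ty":-0.04,"tz":1.35,"ax":0,"ay":0,"az":0},{"tx":-0.02,"ty":-0.04,"tz":1.5,"ax":0,"ay":0,"az":0},{"tx":-0.02,"ty":-0.04,"tz":1.55,"ax":0,"ay":0,"az":0},{"tx":-0.02,"ty":-0.04,"tz":1.6,"ax":0,"ay":0,"az":0},{"tx":-0.02,"ty":-0.04,"tz":1.6,"ax":0,"ay":0,"az":0},{"tx":-0.02,"ty":-0.04,"tz":1.6,"ax":0,"ay":0,"az":0}]'; python3 -c "
from h import *
delta([532.1,-222.2,195],-10)"
```

```text
clock: 7.43
tcp_pos: [532.0, -222.6, 196.3]
orientation: [[0.985, -0.173, 0.001], [-0.173, -0.985, -0.0], [0.001, 0.0, -1.0]]
force: [0.2, 0.4, -0.8]
gripper_width: 15.1
finger_force: 50.3
t [ 0.002 -0.016  0.051] a [ 0.0003 -0.0006  0.0003]
```

```bash
python3 -m pendant '[{"tx":0,"ty":0,"tz":0.04,"ax":0,"ay":0,"az":0},{"tx":0,"ty":0,"tz":0.07,"ax":0,"ay":0,"az":0},{"tx":0,"ty":0,"tz":0.07,"ax":0,"ay":0,"az":0},{"tx":0,"ty":0,"tz":0.07,"ax":0,"ay":0,"az":0}]'
```

```text
clock: 7.77
tcp_pos: [532.1, -222.6, 195.1]
orientation: [[0.985, -0.173, 0.001], [-0.173, -0.985, -0.001], [0.001, 0.001, -1.0]]
force: [-0.1, 0.3, 2.6]
gripper_width: 14.9
finger_force: 50.8
```

Contact is felt at the expected height. I'll open partway, to stay clear of the recess walls, then retreat.

```bash
python3 -m pendant '[{"tx":0,"ty":0,"tz":0,"ax":0,"ay":0,"az":0},{"tx":0,"ty":0,"tz":0,"ax":0,"ay":0,"az":0},{"tx":0,"ty":0,"tz":0,"ax":0,"ay":0,"az":0},{"tx":0,"ty":0,"tz":0,"ax":0,"ay":0,"az":0},{"tx":0,"ty":0,"tz":0,"ax":0,"ay":0,"az":0},{"tx":0,"ty":0,"tz":0,"ax":0,"ay":0,"az":0}]' -0.25; python3 -m pendant '[{"tx":0,"ty":0,"tz":-0.4,"ax":0,"ay":0,"az":0},{"tx":0,"ty":0,"tz":-1.2,"ax":0,"ay":0,"az":0},{"tx":0,"ty":0,"tz":-2.4,"ax":0,"ay":0,"az":0},{"tx":0,"ty":0,"tz":-3.6,"ax":0,"ay":0,"az":0},{"tx":0,"ty":0,"tz":-4.8,"ax":0,"ay":0,"az":0},{"tx":-1,"ty":0,"tz":-5,"ax":0,"ay":0,"az":0},{"tx":-2,"ty":0,"tz":-5,"ax":0,"ay":0,"az":0},{"tx":-2,"ty":0,"tz":-5,"ax":0,"ay":0,"az":0},{"tx":-2,"ty":0,"tz":-5,"ax":0,"ay":0,"az":0},{"tx":-2,"ty":0,"tz":-5,"ax":0,"ay":0,"az":0}]'
python3 - <<'E'
from h import *
c=wrist('w4')
d=c['z_map'];v,u=np.mgrid[0:400,0:640]
X=np.stack([(u-c['mtx'][0,2])*d/c['mtx'][0,0],(v-c['mtx'][1,2])*d/c['mtx'][1,1],d],-1);W=(X-c['t'])@c['R']
# plate patches: local frame about recess centre
a=np.radians(-10);L=(W[...,:2]-[532.1,-222.2])@np.array([[np.cos(a),-np.sin(a)],[np.sin(a),np.cos(a)]])
for x in(45,-45):
    for y in(20,-20):
        k=(abs(L[...,0]-x)<5)&(abs(L[...,1]-y)<4)&(d>0);print(x,y,k.sum(),np.median(W[k][:,2]) if k.any() else None)
k=(abs(L[...,0])<100)&(abs(L[...,1]-55)<5)&(d>0);print('bed top',np.median(W[k][:,2]))
E
```

```text
clock: 8.27
tcp_pos: [531.8, -222.5, 194.1]
orientation: [[0.985, -0.173, -0.0], [-0.173, -0.985, -0.0], [-0.0, 0.0, -1.0]]
force: [-0.2, 0.4, 0.3]
gripper_width: 31.8
finger_force: 0.0
clock: 9.1
tcp_pos: [482.8, -213.9, 319.8]
orientation: [[0.985, -0.173, 0.001], [-0.173, -0.985, -0.001], [0.001, 0.0, -1.0]]
force: [0.7, -0.4, 0.0]
gripper_width: 31.8
finger_force: 0.0
45 20 164 13.340083883784253
45 -20 166 13.41480574257958
-45 20 396 182.858548398481
-45 -20 655 177.00067309108397
bed top 20.01243236425318
```

View pics/w4.png

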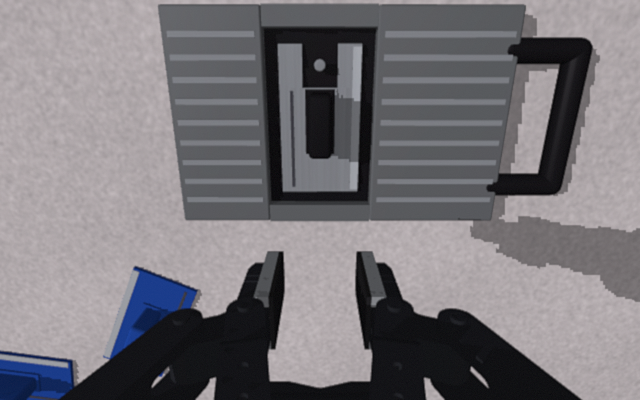

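The blade lies flat in the recess with its plate top at z about 13.4 mm against the expected 14 mm. The pin at (320,65) is in the middle of the notch, and the gripper is clear, so I'm handing in.

```bash
python3 -c "
from rig import job_done
print(job_done())"
```

```text
the job is handed in; nothing more can be done
None
```

I laid the notched insert flat in the mandoline recess with its notch around the pin and handed the job in at about 9 s; I never went near the other insert, and hand-in returned no verdict.

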